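Pack the last two vials and hold the carrier's hood at 45 degrees

ROBOT

A 7-joint arm with a two-finger parallel gripper is mounted at the origin on a cart in front of the work surface, level with it; the furniture and walls round the work are solid. World frame = base frame: x ahead of the robot, y to its left, z up, the work surface at z = 0. Lengths are in m, angles in rad, forces in N, time in s.
With the tool pointing down it reaches from about 0.425 to 0.975 m from the base axis. Payload 16.7 kg.
Tool frame: the origin (TCP) lies between the finger pads; the fingertips stand 25 mm ahead of it and the grasp point (between the pads) lies 6 mm ahead of it; z points along the fingers, y is the line along which they close (so a half turn about z gives the same grasp; the last joint's range is limited). The gripper opens to 85 mm and grips with 20 to 120 N. Pads are 22 mm wide; open, the fingers measure 114 mm over their backs; the gripper's body (76 mm by 85 mm) begins 54 mm behind the grasp point. The pads swing forward as they close: fully open they stand 13 mm farther back than shut.
Start: joints at [-1.423, 0.426, 0.074, 1.606, -0.034, 1.111, -0.067], TCP at [0.198, 0.645, 0.256] pointing down, gripper open.
Joint ranges: [-2.85, 2.85], [-0.5, 2.14], [-1.23, 1.37], [0.21, 2.46], [-1.02, 4.16], [0.16, 2.05], [-2.73, 2.73]. Speed limits (rad/s): [1.89, 1.89, 2.39, 2.39, 3.01, 3.01, 3.01].

INTERFACE

Orientations are given as a rotation vector (axis times angle).
In Python, from workcell import sensors, imaging, ctrl gives the robot as it stands. The module is installed in compiled form; this text tells all that it offers.
- The arm moves only by the tool jog_arm, never from a script. Its argument "targets" is a list that holds one entry, the list of rows, each a list of 7 numbers: the shift along the world's x, y, z in units of 30 mm (1.0 is 30 mm), then the turn, a rotation vector about the world's x, y, z in units of 8 degrees (1.0 is 8 degrees), then the closure, from -1 (fully open) to 1 (shut). In form: [[[tx, ty, tz, rx, ry, rz, claw], ...]]. A call has 1 to 8 rows; each row is the pose to reach, as a shift and turn from the pose commanded when the call began; what a row does not reach only later rows make up. A row lasts 1/10 s, in which the tool goes at most 50 mm and 8.59 degrees, less where a joint would pass 70% of its speed; a pose out of reach is approached as far as the arm can. A call with a gripper value outside its range is refused whole. The fingers move at their own pace and stop on an object; "newtons" is the grip in N (left out, the last holds). Time passes only in rows, so rows that repeat a pose let the fingers close. It gives the time, the measured TCP pose, the force, the opening and the grip force at its end, in the units of the state.
- sensors.observe(): the state, without advancing time (a new reading comes with each control period).
- imaging.camera(name): name is "scene" or "top" or "wrist"; returns a dict with "frame" (400x640x3 uint8, red, green, blue), "K" (3x3 intrinsics, pixels), "dist_coeffs" ([k1, k2, p1, p2, k3] as OpenCV has them; the pictures are not rectified), "pose" (4x4, takes a point from camera to world coordinates). Camera axes: x right, y down, z forward; pixel columns grow to the right and rows downward; lengths in m; the calibration is good to about 2 mm. A picture is of the moment at which its call begins. There is no depth.
- ctrl.sign_off(): hands the job in; it is judged then, once.
The state is a dict: "time": time; "q": joint angles; "dq": joint speeds; "joint_efforts": joint torques, N m; "position": TCP position; "tcp_rot": TCP orientation; "ft_force": force on the tool from outside, world axes, zero at the start; "torque": the same for the moment, N m; "finger_gap": finger opening in m; "grip_force": force on a finger pad.
Only numpy, scipy, OpenCV 4.12 (cv2) and the standard library are available. Lean on these libraries where they do the work, as an engineer would, in place of code of your own. Each camera call takes 0.05 s, during which the arm holds its last target. There are 200 camera calls.

TASK

Pack the red-capped and the blue-capped vial upright into the two empty front corners of the open sample carrier, the red one in the left corner and the blue one in the right (as seen from the robot). Then swing the clear hood forward by its handle and hold it 45 degrees above its shut position, without letting it fall shut, so that a colleague can slip a form in under it; finish still holding it there, because it falls shut if let go. Leave the white-capped vial, the petri dish and the timer where they are.

Things in the scene. Friction and masses are not known exactly. Their poses are not given: they have to be found in the camera images.
- case: sample carrier, fast on the table: open grey box 118 (x) x 128 (y) x 38 mm high, walls 5 mm. Origin: centre of its underside; x points to the rear hinge, y to the left as seen from the robot. Fast inside: a blue box along the rear (top 45 mm above the table) and, midway along the front wall, a blue block 50 mm long, top 26 mm above the table; they leave two 34 x 34 mm pockets in the front corners.
- pocket_left (a point): middle of the floor of the empty pocket in the front left corner (case frame: x -37, y +42, z +4 mm). Place for the red-capped vial.
- pocket_right (a point): middle of the floor of the empty pocket in the front right corner (case frame: x -37, y -42, z +4 mm). Place for the blue-capped vial.
- hood_hinge (a point): middle of the hood's hinge line on the rear rim of the case (case frame: x +59, y 0, z +38 mm); the line runs along the case's y axis. Axes as the case's.
- hood (a joint): angle of the clear hinged hood (118 mm deep, 128 mm wide, 34 mm high, 0.3 kg, open underneath): 0 = shut on the rim, growing as its front edge rises; 0.785 = the 45 degrees asked for; 2.2 = leaning back on its stop, where it rests at the start. Nearly no friction: below about 1.3 rad it falls shut if let go.
- hood_grip (a point): middle of the hood's handle: round black bar 10 mm thick, 80 mm long, parallel to the hinge, with a 30 mm gap to the hood for the fingers; it can turn between the pads. Hood at angle a: the bar is (153 cos a - 10 sin a) mm in front of the hinge line (towards the case's -x) and (153 sin a + 10 cos a) mm above it. The point's axes turn with the hood.
- vial_red: sample vial with red screw cap, diameter 28 mm, 62 mm high, 30 g, standing upright on the table; origin at the centre of its underside, z up along it. Grasp at the cap, its solid part ends 56 mm up.
- vial_blue: the same with a blue cap
- vial_white: the same with a white cap; not to be moved
- petri: round covered petri dish, 61 mm across, 16 mm high, lying on the table; origin at the centre of its underside; not to be moved
- timer: flat grey timer with keys, 52 x 66 x 17 mm, lying on the table; origin at the centre of its underside; not to be moved
Not all that is in view belongs to the job. Leave any orange or purple look-alike of the vial_red alone.

How it is judged:
By the outcome, as a careful person would: the job done as asked, in the order asked, and still so for the second after the job is handed in, while the arm keeps its last pose, push and grip.
It also fails if it takes over 67 s, if anything falls off the work surface, if the arm or the gripper's body presses on something with over 40 N, if the wrist force passes 120 N, or if a joint passes its speed limit or range.

## Working session

There is one attempt and no reset: what is moved stays moved. The work goes in short steps, Python scripts to look and compute and a tool call to move; the robot and the scene stay as the last step left them, time stands still between calls to the robot, and variables do not carry over. Pictures are saved under pics/ and viewed, at most 10 in all, crops included, and the job is handed in when it is done.

Besides the shell and the picture viewer there is one more tool, called after "Call:" as a command line: name --argument value ..., lists and objects as JSON in quotes. jog_arm: Moves the arm, as the interface text tells. Its arguments: {"type":"object","properties":{"targets":{"type":"array","items":{"type":"array","items":{"type":"array","items":{"type":"number"}}}},"newtons":{"type":"number"}},"required":["targets"]}

```bash
mkdir -p pics
cat > h.py <<'E'
import numpy as np, cv2
from workcell import sensors, imaging, ctrl
def snap(n,f=None):
    c=imaging.camera(n)
    if f: cv2.imwrite(f'pics/{f}.png',c['frame'][:,:,::-1])
    return c
def px2w(c,uv,z):
    p=cv2.undistortPoints(np.array(uv,float).reshape(-1,1,2),c['K'],np.array(c['dist_coeffs'])).reshape(-1,2)
    P=np.array(c['pose']);d=np.c_[p,np.ones(len(p))]@P[:3,:3].T;o=P[:3,3]
    return o+d*((np.broadcast_to(z,len(p))-o[2])/d[:,2])[:,None]
def w2px(c,X):
    T=np.linalg.inv(np.array(c['pose']))
    return cv2.projectPoints(np.array(X,float).reshape(-1,1,3),cv2.Rodrigues(T[:3,:3])[0],T[:3,3],c['K'],np.array(c['dist_coeffs']))[0].reshape(-1,2)
E
python3 - <<'E'
from h import *
for n in('top','scene'):
    c=snap(n,n+'0'); print(n,c['K'].tolist() if hasattr(c['K'],'tolist') else c['K'],np.round(c['pose'],3).tolist())
s=sensors.observe();print({k:np.round(v,3).tolist() for k,v in s.items()})
E
```

```text
top [[466.74678924320335, 0.0, 320.35310512501025], [0.0, 466.74678924320335, 205.59779027031504], [0.0, 0.0, 1.0]] [[-0.022, -0.982, 0.188, 0.301], [-1.0, 0.024, 0.006, -0.054], [-0.01, -0.188, -0.982, 1.145], [0.0, 0.0, 0.0, 1.0]]
scene [[399.73082383840443, 0.0, 311.9139682169188], [0.0, 399.73082383840443, 198.03739852337432], [0.0, 0.0, 1.0]] [[0.8, -0.254, 0.543, 0.015], [-0.599, -0.298, 0.743, -0.775], [-0.027, -0.92, -0.391, 0.44], [0.0, 0.0, 0.0, 1.0]]
{'time': 0.1, 'q': [-1.422, 0.427, 0.074, 1.607, -0.034, 1.111, -0.067], 'dq': [0.001, -0.001, 0.002, -0.003, -0.001, 0.0, -0.0], 'joint_efforts': [0.009, -95.153, 3.771, -46.44, 0.02, 0.007, -0.0], 'position': [0.198, 0.645, 0.256], 'tcp_rot': [-0.466, -3.107, 0.002], 'ft_force': [-0.233, 1.288, 0.022], 'torque': [0.014, 0.028, -0.008], 'grip_force': 0.0, 'finger_gap': 0.085}
```

View pics/top0.png

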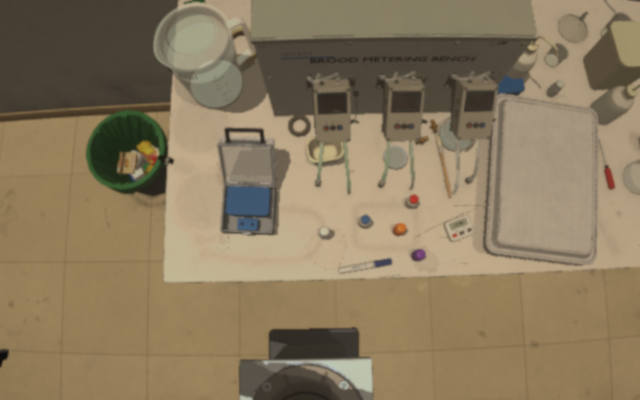

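View pics/scene0.png

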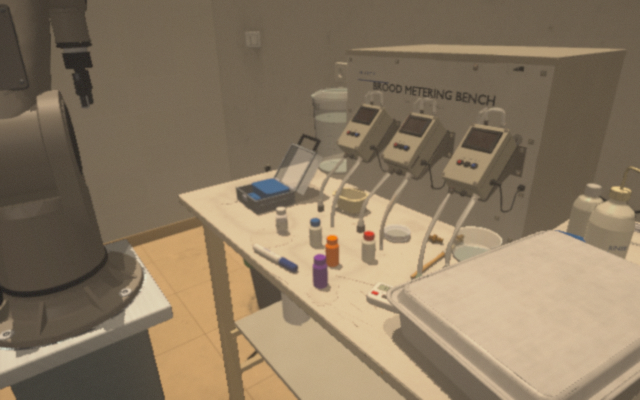

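Top view: red cap at (414,201), blue (365,221), white (325,232). Orange (400,229) and purple (419,255) are the look-alikes. The carrier is at (248,210) with its hood leaning back, and the handle is at (245,133). Candidates for red are (414,201) and orange (400,229); I choose (414,201) and check it in a crop.

Run:
```python
from h import *
c=snap('top');f=c['frame'][:,:,::-1]
a=cv2.resize(f[115:275,205:305],None,fx=3.7,fy=3.7,interpolation=cv2.INTER_CUBIC)
b=cv2.resize(f[180:270,310:430],None,fx=3.3,fy=3.3,interpolation=cv2.INTER_CUBIC)
o=np.zeros((592,770,3),np.uint8);o[:a.shape[0],:a.shape[1]]=a;o[:b.shape[0],372:372+b.shape[1]]=b
cv2.imwrite('pics/crop0.png',o)
h=cv2.cvtColor(c['frame'],cv2.COLOR_RGB2HSV)
def blob(box,cond):
    x0,y0,x1,y1=box;s=h[y0:y1,x0:x1].astype(int);m=cond(s).astype(np.uint8)
    n,l,st,ce=cv2.connectedComponentsWithStats(m);i=1+np.argmax(st[1:,4]);return ce[i]+[x0,y0],st[i,4]
r,ra=blob((395,185,430,218),lambda s:(s[...,1]>130)&((s[...,0]<8)|(s[...,0]>172)))
bl,ba=blob((350,205,380,235),lambda s:(s[...,1]>70)&(s[...,0]>95)&(s[...,0]<130))
print(r,ra,bl,ba,px2w(c,[r,bl],.060))
```

```text
[413.5        198.86206897] 58 [365.1875  219.28125] 32 [[ 0.52018997 -0.26955432  0.06      ]
 [ 0.47390156 -0.15227324  0.06      ]]
```

View pics/crop0.png

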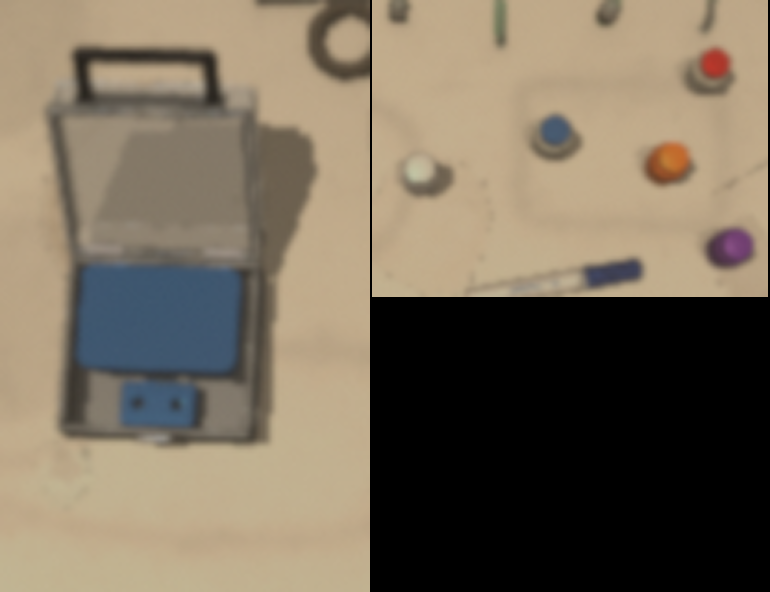

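The crop confirms red and blue. Next I fit the case pose.

```bash
cat >> h.py <<'E'
from scipy.optimize import least_squares
def casepts(X,p):
    X=np.array(X,float);c,s=np.cos(p[2]),np.sin(p[2])
    return np.c_[p[0]+c*X[:,0]-s*X[:,1],p[1]+s*X[:,0]+c*X[:,1],X[:,2]]
E
python3 - <<'E'
from h import *
c=snap('top')
uv=np.array([[65,432],[252,438],[76,52],[216,54]])/3.7+[205,115]
M=[[-.059,.064,.038],[-.059,-.064,.038],[.157,.040,.156],[.157,-.040,.156]]
r=least_squares(lambda p:(w2px(c,casepts(M,p))-uv).ravel(),[.5,.15,0])
print(r.x,np.round(r.fun,1))
print('pockets',casepts([[-.037,.042,.004],[-.037,-.042,.004],[.157,0,.156]],r.x))
# from start
print(px2w(c,[[270,113],[530,113],[400,229],[419,255],[325,232]],[0,0,.06,.06,.06]))
E
```

```text
[ 0.51168422  0.12580031 -0.04643902] [-1.2 -0.3  1.1 -0.6  1.4  0.5 -1.2  0.3]
pockets [[0.47667384 0.16947266 0.004     ]
 [0.47277437 0.08556322 0.004     ]
 [0.66851496 0.11851201 0.156     ]]
[[ 0.7706606   0.07915386  0.        ]
 [ 0.75971062 -0.61440418  0.        ]
 [ 0.44874362 -0.23333076  0.06      ]
 [ 0.38643076 -0.27482702  0.06      ]
 [ 0.4460504  -0.05698537  0.06      ]]
```

Call:
jog_arm --targets '[[[5,-6,1.5,0,0,1,-1],[8.4,-11.5,1.5,0,0,2,-1],[8.4,-11.5,1.5,0,0,2,-1],[8.4,-11.5,1.5,0,0,2,-1],[8.4,-11.5,1.5,0,0,2,-1],[8.4,-11.5,1.5,0,0,2,-1],[8.4,-11.5,1.5,0,0,2,-1],[8.4,-11.5,1.5,0,0,2,-1]]]'

```text
time: 1.0
position: [0.4335, 0.3225, 0.2988]
tcp_rot: [0.029, 3.141, 0.0]
ft_force: [0.2, 0.8, 0.0]
finger_gap: 0.0852
grip_force: 0.0
```

Call:
jog_arm --targets '[[[2.33,-19,0,0,0,0,-1],[2.33,-19,0,0,0,0,-1],[2.33,-19,0,0,0,0,-1],[2.33,-19,0,0,0,0,-1],[2.33,-19,0,0,0,0,-1],[2.33,-19,0,0,0,0,-1],[2.33,-19,0,0,0,0,-1],[2.33,-19,0,0,0,0,-1]]]'

```text
time: 1.8
position: [0.4811, -0.0746, 0.2988]
tcp_rot: [0.029, 3.141, 0.001]
ft_force: [1.1, -0.4, -0.5]
finger_gap: 0.0852
grip_force: 0.0
```

Run:
```python
from h import *
s=sensors.observe();print(s['position'],s['q'],s['dq'])
```

```text
[ 0.48112435 -0.07462522  0.29878578] [-0.48550074  0.06455179  0.53897369  1.98941305 -0.03771603  1.09637569
  1.62207518] [ 0.62548419  0.2471549   0.52328646 -0.2008366  -0.16029317  0.00135344
  1.21435689]
```

Call:
jog_arm --targets '[[[0.7,-5.8,0,0,0,0,-1],[0.7,-5.8,0,0,0,0,-1],[0.7,-5.8,0,0,0,0,-1],[0.7,-5.8,0,0,0,0,-1],[0.7,-5.8,-3,0,0,0,-1],[0.7,-5.8,-3,0,0,0,-1],[0.7,-5.8,-3,0,0,0,-1]]]'

```text
time: 2.5
position: [0.5, -0.2457, 0.2044]
tcp_rot: [-0.03, -3.134, -0.002]
ft_force: [0.2, 1.5, 0.9]
finger_gap: 0.0853
grip_force: 0.0
```

Run:
```python
from h import *
c=snap('wrist','w1');s=sensors.observe();print(s['position'],np.round(c['pose'],3).tolist())
```

```text
[ 0.5012574  -0.24632041  0.2073121 ] [[0.018, 0.948, 0.318, 0.417], [1.0, -0.017, -0.004, -0.244], [0.001, 0.318, -0.948, 0.322], [0.0, 0.0, 0.0, 1.0]]
```

View pics/w1.png

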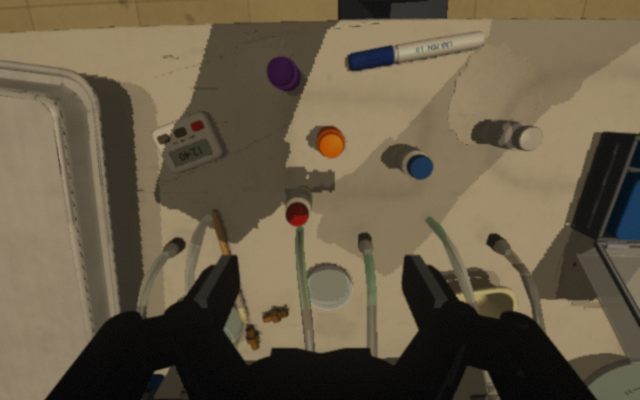

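Wrist view: red cap (297,214), blue cap (420,166), orange (331,142), purple (283,73), white (525,137). A hanging tube starts just behind red, at (300,230). I triangulate it for clearance.

Run:
```python
from h import *
c=snap('wrist');t=snap('top')
h=cv2.cvtColor(c['frame'],cv2.COLOR_RGB2HSV).astype(int)
def cen(m,box):
    x0,y0,x1,y1=box;ys,xs=np.nonzero(m[y0:y1,x0:x1]);return [xs.mean()+x0,ys.mean()+y0],len(xs)
R,nr=cen((h[...,1]>150)&((h[...,0]<8)|(h[...,0]>172)),(280,195,316,232))
B,nb=cen((h[...,1]>120)&(h[...,0]>95)&(h[...,0]<130),(398,145,440,188))
print(R,nr,B,nb,px2w(c,[R,B],.058))
def tri(a,b):
    un=lambda c,p:cv2.undistortPoints(np.array(p,float).reshape(1,1,2),c['K'],np.array(c['dist_coeffs'])).reshape(2,1)
    P=lambda c:np.linalg.inv(np.array(c['pose']))[:3]
    X=cv2.triangulatePoints(P(c),P(t),un(c,a),un(t,b)).ravel();return X[:3]/X[3]
print(tri((300,230),(411,187)),tri((364,238),(382,187)),tri(R,(413.5,199)))
f=t['frame'][:,:,::-1];cv2.imwrite('pics/tz.png',cv2.resize(f[60:215,370:490],None,fx=3.8,fy=3.8,interpolation=cv2.INTER_CUBIC))
```

```text
[np.float64(297.9074074074074), np.float64(211.45502645502646)] 378 [np.float64(420.5631868131868), np.float64(164.45054945054946)] 364 [[ 0.52234187 -0.26891653  0.058     ]
 [ 0.47679312 -0.15096362  0.058     ]]
[ 0.555764   -0.27053635  0.03045278] [ 0.55555629 -0.19895078  0.048321  ] [ 0.51816022 -0.26788932  0.06861602]
```

View pics/tz.png

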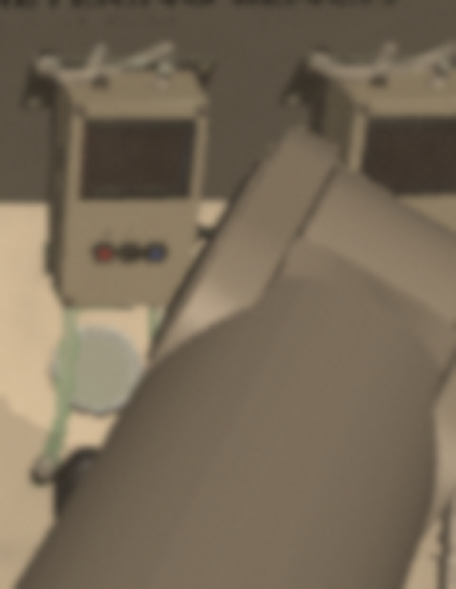

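Run:
```python
from h import *
s=sensors.observe();print(s['position'],s['tcp_rot'],s['q'])
```

```text
[ 0.50306222 -0.24696908  0.21021444] [ 2.92169112e-02  3.14024522e+00 -9.45832972e-04] [-0.17736694  0.33400836  0.63970305  1.94194818 -0.24450009  0.94117892
  2.13312885]
```

Call:
jog_arm --targets '[[[0.6,-0.73,0,0,0,0,-1],[0.6,-0.73,-1.5,0,0,0,-1],[0.6,-0.73,-2.5,0,0,0,-1],[0.6,-0.73,-3.2,0,0,0,-1],[0.6,-0.73,-3.2,0,0,0,-1],[0.6,-0.73,-3.2,0,0,0,-1]]]'

```text
time: 3.25
position: [0.5215, -0.2689, 0.1146]
tcp_rot: [0.029, 3.139, -0.001]
ft_force: [-0.2, 0.7, 0.8]
finger_gap: 0.0855
grip_force: 0.0
```

Run:
```python
from h import *
c=snap('wrist')
h=cv2.cvtColor(c['frame'],cv2.COLOR_RGB2HSV).astype(int)
m=(h[...,1]>150)&((h[...,0]<6)|(h[...,0]>174))
n,l,st,ce=cv2.connectedComponentsWithStats(m.astype(np.uint8))
for i in np.argsort(-st[1:,4])[:3]+1: print(st[i],ce[i],px2w(c,[ce[i]],.060))
s=sensors.observe();print(s['position'],s['tcp_rot'],s['ft_force'])
```

```text
[304 215  32  34 825] [319.50424242 231.84606061] [[ 0.52070192 -0.2693068   0.06      ]]
[165  95  18  15 189] [173.3015873  102.20634921] [[ 0.4378708  -0.35129702  0.06      ]]
[ 0.5216798  -0.26892105  0.11487035] [ 2.87896168e-02  3.13856360e+00 -1.17638355e-03] [ 0.09340296 -0.56422219  0.23958736]
```

Call:
jog_arm --targets '[[[0,0,-0.9,0,0,0,-1],[0,0,-1.8,0,0,0,-1],[0,0,-1.8,0,0,0,1],[0,0,-1.8,0,0,0,1],[0,0,-1.8,0,0,0,1],[0,0,-1.8,0,0,0,1],[0,0,-1.8,0,0,0,1],[0,0,-1.8,0,0,0,1]]]' --newtons 30

```text
time: 4.1
position: [0.5213, -0.2689, 0.06]
tcp_rot: [0.029, 3.139, -0.001]
ft_force: [-0.7, -0.2, 11.7]
finger_gap: 0.0266
grip_force: 29.5
```

Call:
jog_arm --targets '[[[0,0,1.2,0,0,0,1],[0,0,2.5,0,0,0,1],[-0.7,1,3.8,0,0,0,1],[-1.47,13.5,4.3,0,0,0,1],[-1.47,13.5,4.3,0,0,0,1],[-1.47,13.5,4.3,0,0,0,1],[-1.47,13.5,4.3,0,0,0,1],[-1.47,13.5,4.3,0,0,0,1]]]'

```text
time: 4.9
position: [0.4843, 0.0107, 0.1825]
tcp_rot: [0.03, 3.14, 0.001]
ft_force: [2.3, 0.3, -0.1]
finger_gap: 0.0264
grip_force: 30.1
```

Run:
```python
from h import *
c=snap('wrist');c=snap('wrist','w2');s=sensors.observe();print(s['position'],s['tcp_rot'],s['finger_gap'],s['ft_force'])
```

```text
[0.48448091 0.01539495 0.18232921] [0.0160195  3.14073012 0.00352094] 0.026225335056013082 [ 0.28803355 -0.8252384  -0.82908406]
```

Call:
jog_arm --targets '[[[-0.25,5.1,0,0,0,-0.26,1],[-0.25,5.1,0,0,0,-0.26,1],[-0.25,5.1,0,0,0,-0.26,1],[-0.25,5.1,0,0,0,-0.26,1],[-0.25,5.1,0,0,0,-0.26,1],[-0.25,5.1,0,0,0,-0.26,1]]]'

```text
time: 5.6
position: [0.4772, 0.1608, 0.1819]
tcp_rot: [0.088, 3.14, -0.0]
ft_force: [0.7, -0.6, -0.1]
finger_gap: 0.026
grip_force: 30.1
```

Run:
```python
from h import *
c=snap('wrist','w2')
np.savez('w2.npz',**{k:np.array(v) for k,v in c.items()})
s=sensors.observe();print(s['position'],s['tcp_rot'],s['finger_gap'],s['ft_force'])
```

```text
[0.47726161 0.1604781  0.1818417 ] [ 8.89747480e-02  3.14011971e+00 -3.27896859e-05] 0.026240056671127814 [ 0.43493152 -0.49572101 -0.01413253]
```

View pics/w2.png

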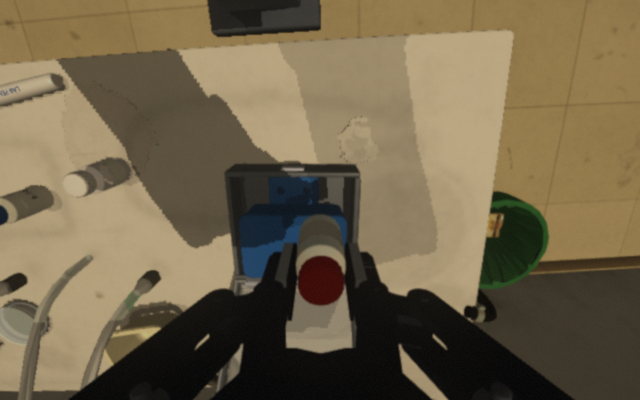

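Wrist view: the red vial is held upright. The case's front rim corners are at (225,166) right and (360,167) left, and the front block is at (269–318,178).

Run:
```python
from h import *
d=np.load('w2.npz');c={k:d[k] for k in d}
g=cv2.cvtColor(c['frame'],cv2.COLOR_RGB2GRAY).astype(int)
print('row185',[(i,g[183:188,i].mean().round()) for i in range(219,240)]);print([(i,g[183:188,i].mean().round()) for i in range(350,367)])
print('c245',g[160:182,243:248].mean(1).round(),'c340',g[160:182,338:343].mean(1).round())
b=c['frame'][:,:,2].astype(int)-c['frame'][:,:,0]
print('blk',[(i,b[184:190,i].mean().round()) for i in list(range(262,275))+list(range(312,326))])
P=px2w(c,[[225,167],[360,168]],.038);print(P)
```

```text
row185 [(219, np.float64(82.0)), (220, np.float64(83.0)), (221, np.float64(82.0)), (222, np.float64(83.0)), (223, np.float64(83.0)), (224, np.float64(78.0)), (225, np.float64(65.0)), (226, np.float64(49.0)), (227, np.float64(45.0)), (228, np.float64(44.0)), (229, np.float64(39.0)), (230, np.float64(33.0)), (231, np.float64(29.0)), (232, np.float64(28.0)), (233, np.float64(28.0)), (234, np.float64(28.0)), (235, np.float64(28.0)), (236, np.float64(28.0)), (237, np.float64(28.0)), (238, np.float64(29.0)), (239, np.float64(29.0))]
[(350, np.float64(34.0)), (351, np.float64(32.0)), (352, np.float64(31.0)), (353, np.float64(32.0)), (354, np.float64(41.0)), (355, np.float64(61.0)), (356, np.float64(77.0)), (357, np.float64(82.0)), (358, np.float64(81.0)), (359, np.float64(77.0)), (360, np.float64(93.0)), (361, np.float64(125.0)), (362, np.float64(133.0)), (363, np.float64(133.0)), (364, np.float64(132.0)), (365, np.float64(132.0)), (366, np.float64(131.0))]
c245 [85. 83. 77. 63. 43. 34. 33. 32. 32. 31. 32. 35. 42. 45. 45. 43. 43. 41.
 41. 40. 40. 43.] c340 [138. 137. 132. 109.  66.  43.  36.  34.  33.  34.  34.  38.  54.  79.
  88.  80.  73.  77.  86.  87.  87.  87.]
blk [(262, np.float64(-8.0)), (263, np.float64(-8.0)), (264, np.float64(-8.0)), (265, np.float64(-8.0)), (266, np.float64(-8.0)), (267, np.float64(-7.0)), (268, np.float64(1.0)), (269, np.float64(20.0)), (270, np.float64(28.0)), (271, np.float64(28.0)), (272, np.float64(28.0)), (273, np.float64(28.0)), (274, np.float64(28.0)), (312, np.float64(18.0)), (313, np.float64(17.0)), (314, np.float64(17.0)), (315, np.float64(16.0)), (316, np.float64(16.0)), (317, np.float64(14.0)), (318, np.float64(9.0)), (319, np.float64(-3.0)), (320, np.float64(-6.0)), (321, np.float64(-6.0)), (322, np.float64(-8.0)), (323, np.float64(-7.0)), (324, np.float64(-7.0)), (325, np.float64(-7.0))]
[[0.44815278 0.07387109 0.038     ]
 [0.45596693 0.19892839 0.038     ]]
```

Run:
```python
from h import *
d=np.load('w2.npz');c={k:d[k] for k in d};print(c['pose'][:3,3])
print(px2w(c,[[245,171.5],[340,172.2],[245,163.2],[340,163.6]],[.038,.038,0,0]))
uv=np.array([[225.3,185],[360.4,185],[245,171.5],[340,172.2],[268.7,187],[318.3,187]])
# edges: (case normal axis, value, z)
E=[(1,-.064,.038),(1,.064,.038),(0,-.059,.038),(0,-.059,.038),(1,-.025,.026),(1,.025,.026)]
W=px2w(c,uv,[e[2] for e in E])
def res(p):
    cs,sn=np.cos(p[2]),np.sin(p[2]);dx=W[:,:2]-p[:2]
    L=np.c_[cs*dx[:,0]+sn*dx[:,1],-sn*dx[:,0]+cs*dx[:,1]]
    return [L[i,e[0]]-e[1] for i,e in enumerate(E)]
r=least_squares(res,[.51,.125,-.046]);print(r.x,np.round(np.array(r.fun)*1e3,1))
print(casepts([[-.037,.042,.004],[-.037,-.042,.004],[.157,0,.156],[.059,0,.038]],r.x))
```

```text
[0.39384954 0.16555596 0.29911281]
[[0.45344495 0.09187719 0.038     ]
 [0.45896199 0.1802678  0.038     ]
 [0.4531703  0.08240136 0.        ]
 [0.45911363 0.1827125  0.        ]]
[ 0.51506951  0.13208976 -0.0629906 ] [ 0.3  0.2  0.  -0.   0.2 -0.6]
[[0.48078674 0.17633557 0.004     ]
 [0.47549903 0.09250217 0.004     ]
 [0.67175814 0.12220677 0.156     ]
 [0.5739525  0.12837577 0.038     ]]
```

Run:
```python
from h import *
c=snap('top')
uv=np.array([[65,432],[252,438],[120,405],[196,406],[76,56],[216,56]])/3.7+[205,115]
print(np.round(px2w(c,uv,[.038,.038,.026,.026,.156,.156]),4))
p=[.515,.132,-.063]
M=casepts([[-.059,.064,.038],[-.059,-.064,.038],[-.037,.025,.026],[-.037,-.025,.026],[.157,.040,.156],[.157,-.040,.156]],p)
print(np.round(M,4)); print(np.round((w2px(c,M)-[205,115])*3.7))
```

```text
[[0.455  0.1896 0.038 ]
 [0.4485 0.0672 0.038 ]
 [0.4739 0.1558 0.026 ]
 [0.4721 0.1054 0.026 ]
 [0.669  0.1615 0.156 ]
 [0.6661 0.0757 0.156 ]]
[[0.4601 0.1996 0.038 ]
 [0.4521 0.0718 0.038 ]
 [0.4796 0.1593 0.026 ]
 [0.4765 0.1094 0.026 ]
 [0.6742 0.162  0.156 ]
 [0.6692 0.0822 0.156 ]]
[[ 50. 425.]
 [245. 433.]
 [115. 396.]
 [190. 399.]
 [ 75.  48.]
 [205.  52.]]
```

Run:
```python
from h import *
d=np.load('w2.npz');c={k:d[k] for k in d}
h=cv2.cvtColor(c['frame'],cv2.COLOR_RGB2HSV).astype(int)
m=((h[...,1]>150)&((h[...,0]<6)|(h[...,0]>174))).astype(np.uint8);m[:230]=0
n,l,st,ce=cv2.connectedComponentsWithStats(m);i=1+np.argmax(st[1:,4]);print(st[i],ce[i])
p=np.array([.47726,.1605,.1838])
for dz in(0,-.003):print(w2px(c,[p+[0,0,dz]]))
# ellipse of top circle extents
a=np.linspace(0,6.28,60);q=w2px(c,[p+[.0131*np.cos(t),.0131*np.sin(t),0] for t in a]);print(q.min(0),q.max(0))
# glass bottom
q=w2px(c,[p+[.014*np.cos(t),.014*np.sin(t),-.062] for t in a]);print('bottom pred',q.min(0),q.max(0))
g=c['frame'][225:300:6,290:352:2].mean(2).astype(int)
for r in g[:6]:print(r)
```

```text
[ 299  257   46   48 1739] [320.60494537 280.47556067]
[[319.35220608 285.61163269]]
[[319.37414563 281.82872222]]
[291.78175843 261.56027193] [346.91961979 308.10330805]
bottom pred [299.04838607 210.4232488 ] [340.3065219  247.98294362]
[39 55 58 61 62 61 61 59 57 54 57 59 57 57 57 56 57 58 57 57 58 58 60 68
 65 59 59 58 50 32 28]
[65 67 67 68 66 59 56 55 56 56 55 57 55 57 57 56 59 58 56 58 57 59 58 57
 56 59 58 57 51 31 29]
[68 67 68 68 62 55 55 55 56 60 63 63 63 62 62 65 65 66 66 66 67 65 56 55
 56 58 59 56 46 29 30]
[48 45 30 43 56 56 59 62 62 63 61 62 65 64 68 69 69 68 68 66 67 67 69 69
 70 57 56 52 25 28 41]
[ 42  24  11  23  57  61  63  78 101 116 120 123 124 124 127 129 129 128
 130 129 130 130 121  96  76  71  70  44  15  16  40]
[ 35  11  10  28  71 104 115 116 119 120 122 120 114 100  95  95  96  99
 107 122 129 132 132 133 134 129 105  56  16  17  26]
```

Call:
jog_arm --targets '[[[0.09,0.5,0,0,0,-0.04,1],[0.09,0.5,-1,0,0,-0.04,1],[0.09,0.5,-2,0,0,-0.04,1],[0.09,0.5,-2.5,0,0,-0.04,1],[0.09,0.5,-2.5,0,0,-0.04,1],[0.09,0.5,-2.5,0,0,-0.04,1]]]'

```text
time: 6.3
position: [0.4802, 0.1766, 0.1069]
tcp_rot: [-0.096, -3.14, 0.0]
ft_force: [0.8, 0.2, -0.2]
finger_gap: 0.0263
grip_force: 30.1
```

Run:
```python
from h import *
c=snap('wrist')
cv2.imwrite('pics/w3.png',cv2.resize(c['frame'][120:330,200:400,::-1],None,fx=2.8,fy=2.8,interpolation=cv2.INTER_CUBIC))
np.savez('w3.npz',**{k:np.array(v) for k,v in c.items()})
s=sensors.observe();print(s['position'],s['tcp_rot'],s['ft_force'])
```

```text
[0.48042474 0.17684663 0.10737109] [9.60833651e-02 3.13932048e+00 6.99555258e-04] [0.17031276 0.43002312 0.39176392]
```

View pics/w3.png

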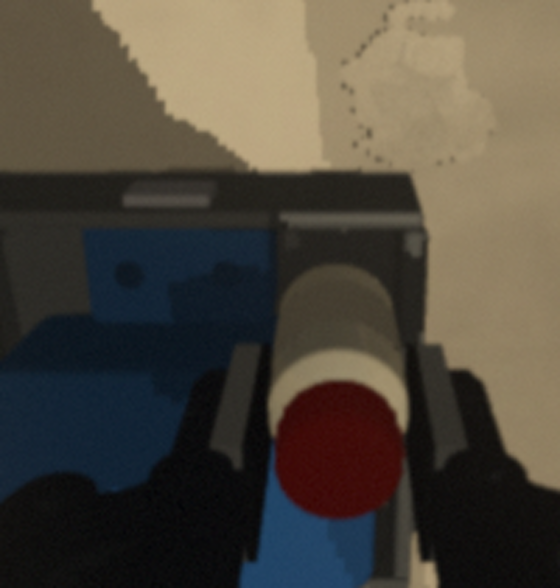

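Close view: the vial hangs over the left pocket, with its bottom arc at crop (278–392, 262). The block edge is at column 277 and the outer left rim at 425. I refine on these numbers.

Run:
```python
from h import *
d=np.load('w3.npz');c={k:d[k] for k in d}
uv=np.array([[425,250],[300,212],[240,212],[276,240]])/2.8+[200,120]
E=[(1,.064,.038),(0,-.059,.038),(0,-.059,.038),(1,.025,.026)]
W=px2w(c,uv,[e[2] for e in E])
p=[.51507,.13209,-.063];cs,sn=np.cos(p[2]),np.sin(p[2]);dx=W[:,:2]-p[:2]
L=np.c_[cs*dx[:,0]+sn*dx[:,1],-sn*dx[:,0]+cs*dx[:,1]]
print([round((L[i,e[0]]-e[1])*1e3,2) for i,e in enumerate(E)])
a=np.linspace(0,6.28,90);T=np.array([.48042,.17685,0])
q=w2px(c,[T+[.014*np.cos(t),.014*np.sin(t),.0472] for t in a]);print('bottom pred',(q.min(0)-[200,120])*2.8,(q.max(0)-[200,120])*2.8)
```

```text
[np.float64(0.15), np.float64(0.16), np.float64(0.2), np.float64(1.31)]
bottom pred [279.59253311 254.38213195] [395.39325847 359.70312123]
```

Call:
jog_arm --targets '[[[0,-0.02,-0.3,0,0,0,1],[0,-0.02,-0.6,0,0,0,1],[0,-0.02,-0.8,0,0,0,1],[0,-0.02,-1.0,0,0,0,1],[0,-0.02,-1.0,0,0,0,1]]]'

```text
time: 6.85
position: [0.4794, 0.1759, 0.0757]
tcp_rot: [-0.095, -3.139, 0.001]
ft_force: [0.4, 0.5, -0.7]
finger_gap: 0.0263
grip_force: 30.1
```

Call:
jog_arm --targets '[[[0,0,-0.15,0,0,0,1],[0,0,-0.28,0,0,0,1],[0,0,-0.36,0,0,0,1],[0,0,-0.36,0,0,0,1]]]'

```text
time: 7.25
position: [0.4796, 0.1761, 0.0654]
tcp_rot: [-0.095, -3.14, 0.001]
ft_force: [-0.0, -0.3, -0.8]
finger_gap: 0.0265
grip_force: 30.1
```

Call:
jog_arm --targets '[[[0,0,0,0,0,0,-0.3],[0,0,0,0,0,0,-0.3],[0,0,0,0,0,0,-0.3],[0,0,0,0,0,0,-0.5],[0,0,0.8,0,0,0,-1],[0,0,2,0,0,0,-1],[0,0,3.5,0,0,0,-1],[0,-2,4.5,0,0,0,-1]]]'

```text
time: 8.05
position: [0.481, 0.1357, 0.1961]
tcp_rot: [0.084, 3.137, 0.004]
ft_force: [1.2, -1.1, 0.5]
finger_gap: 0.0855
grip_force: 0.0
```

Run:
```python
from h import *
snap('wrist');c=snap('wrist')
h=cv2.cvtColor(c['frame'],cv2.COLOR_RGB2HSV).astype(int)
m=(h[...,1]>150)&((h[...,0]<6)|(h[...,0]>174))
n,l,st,ce=cv2.connectedComponentsWithStats(m.astype(np.uint8))
for i in np.argsort(-st[1:,4])[:2]+1: print(st[i],ce[i],px2w(c,[ce[i]],.065))
s=sensors.observe();print(s['position'],s['tcp_rot'],s['ft_force'],s['finger_gap'])
```

```text
[362 178  25  25 483] [373.5942029  190.35403727] [[0.48012006 0.1748477  0.065     ]]
[0.48102122 0.12759196 0.19617139] [0.10186149 3.13609582 0.00343517] [-1.16020051 -0.40055047 -1.84068823] 0.08517137530127879
```

Call:
jog_arm --targets '[[[-0.1,-9.25,0,0,0,0,-1],[-0.1,-9.25,0,0,0,0,-1],[-0.1,-9.25,0,0,0,0,-1],[-0.1,-9.25,0,0,0,0,-1],[-0.1,-9.25,0,0,0,0,-1],[-0.1,-9.25,0,0,0,0,-1],[-0.1,-9.25,0,0,0,0,-1],[-0.1,-9.25,0,0,0,0,-1]]]'

```text
time: 8.95
position: [0.4765, -0.1466, 0.1929]
tcp_rot: [-0.098, -3.14, 0.0]
ft_force: [0.9, -0.1, -0.3]
finger_gap: 0.0853
grip_force: 0.0
```

```bash
cat > blue.py <<'E'
from h import *
snap('wrist');c=snap('wrist')
h=cv2.cvtColor(c['frame'],cv2.COLOR_RGB2HSV).astype(int)
m=(h[...,1]>120)&(h[...,0]>95)&(h[...,0]<130)
n,l,st,ce=cv2.connectedComponentsWithStats(m.astype(np.uint8))
for i in np.argsort(-st[1:,4])[:4]+1: print(st[i],ce[i],px2w(c,[ce[i]],.060))
s=sensors.observe();print(s['position'],s['tcp_rot'],s['ft_force'],s['finger_gap'],s['q'])
E
python3 blue.py
```

```text
[ 526  186  114   71 7015] [583.66528867 221.33941554] [[0.51777807 0.10658705 0.06      ]]
[ 550  157   66   28 1615] [582.56965944 170.01981424] [[0.46626453 0.09326693 0.06      ]]
[272  74  15  17 175] [278.49142857  82.34285714] [[ 0.37791673 -0.17370018  0.06      ]]
[321 193   4   6  21] [322.57142857 195.57142857] [[ 0.47669334 -0.14352315  0.06      ]]
[ 0.47678778 -0.14520532  0.19292536] [-9.36526063e-02 -3.13986537e+00 -4.06118169e-04] [0.3092819  0.27067002 0.27322719] 0.08550455458040702 [-0.42856586  0.25214653  0.69538251  2.08992348 -0.21129979  0.86787739
  1.90006554]
```

```bash
cat > blue.py <<'E'
from h import *
import sys
snap('wrist');c=snap('wrist')
s=sensors.observe();p=s['position']
u0=w2px(c,[[.4768,-.151,.06]])[0].astype(int);print(u0)
f=c['frame'].astype(int);k=int(sys.argv[1])
y0,x0=u0[1]-k,u0[0]-k
b=(f[...,2]-f[...,0])[y0:y0+2*k,x0:x0+2*k]
m=b>max(4,.4*np.percentile(b,95))
n,l,st,ce=cv2.connectedComponentsWithStats(m.astype(np.uint8))
for i in np.argsort(-st[1:,4])[:2]+1: q=ce[i]+[x0,y0];print(st[i],q,px2w(c,[q],.060))
print(np.percentile(b,[5,50,95]),p,s['tcp_rot'],s['ft_force'],s['finger_gap'])
cv2.imwrite('pics/bl.png',cv2.resize(c['frame'][:,:,::-1][y0-20:y0+2*k+20,x0-20:x0+2*k+20],(400,400))*2)
E
python3 blue.py 30
```

```text
[313 195]
[ 20  19  23  22 380] [313.47894737 194.62105263] [[ 0.475561   -0.15108114  0.06      ]]
[-48. -38.  18.] [ 0.47691787 -0.14496551  0.19302685] [-9.23795777e-02 -3.14008675e+00 -4.28244429e-04] [-0.73183454  0.04424364 -0.06084221] 0.0851431357549454
```

Call:
jog_arm --targets '[[[-0.03,-0.2,-1,0,0,0,-1],[-0.03,-0.2,-2.2,0,0,0,-1],[-0.03,-0.2,-3.4,0,0,0,-1],[-0.03,-0.2,-4.42,0,0,0,-1],[-0.03,-0.2,-4.42,0,0,0,-1],[-0.03,-0.2,-4.42,0,0,0,1],[-0.03,-0.2,-4.42,0,0,0,1],[-0.03,-0.2,-4.42,0,0,0,1]]]' --newtons 30

```text
time: 9.95
position: [0.4768, -0.1519, 0.062]
tcp_rot: [0.094, 3.138, 0.0]
ft_force: [0.5, 1.2, -0.2]
finger_gap: 0.0441
grip_force: 0.0
```

Call:
jog_arm --targets '[[[0,0,0,0,0,0,1],[0,0,0,0,0,0,1],[0,0,0,0,0,0,1]]]'

```text
time: 10.25
position: [0.4767, -0.1519, 0.0616]
tcp_rot: [0.095, 3.138, 0.001]
ft_force: [-1.5, 1.1, 13.0]
finger_gap: 0.0261
grip_force: 29.1
```

Call:
jog_arm --targets '[[[0,0,1.3,0,0,0,1],[0,0,2.7,0,0,0,1],[-0.06,1,4,0,0,0,1],[-0.06,8.15,4,0,0,0,1],[-0.06,8.15,4,0,0,0,1],[-0.06,8.15,4,0,0,0,1],[-0.06,8.15,4,0,0,0,1],[-0.06,8.15,4,0,0,0,1]]]'

```text
time: 11.05
position: [0.4738, 0.0977, 0.181]
tcp_rot: [0.086, 3.14, 0.002]
ft_force: [0.7, -1.5, 0.2]
finger_gap: 0.0264
grip_force: 30.1
```

Run:
```python
from h import *
snap('top');snap('top')
s=sensors.observe();print(s['position'],s['tcp_rot'],s['ft_force'],s['finger_gap'])
```

```text
[0.47398294 0.09492199 0.180794  ] [8.81523989e-02 3.14000571e+00 8.32953152e-04] [-0.4863324  -0.18054085 -0.57538429] 0.026976071772092103
```

Call:
jog_arm --targets '[[[0,0,-1,0,0,0,1],[0,0,-1.8,0,0,0,1],[0,0,-2.4,0,0,0,1],[0,0,-2.4,0,0,0,1],[0,0,-2.4,0,0,0,1]]]'

```text
time: 11.65
position: [0.4743, 0.0912, 0.109]
tcp_rot: [-0.098, -3.14, 0.001]
ft_force: [1.5, -0.7, -0.7]
finger_gap: 0.026
grip_force: 30.1
```

Run:
```python
from h import *
c=snap('wrist');s=sensors.observe();p=s['position'];print(p,s['tcp_rot'],s['ft_force'])
cv2.imwrite('pics/w4.png',cv2.resize(c['frame'][120:330,240:440,::-1],None,fx=2.8,fy=2.8,interpolation=cv2.INTER_CUBIC))
cp=[.51507,.13209,-.063]
f=lambda X:np.round((w2px(c,casepts(X,cp))-[240,120])*2.8)
print('pocket rim/blk',f([[-.059,-.064,.038],[-.054,-.059,.038],[-.054,-.025,.026],[-.024,-.025,.026]]))
a=np.linspace(0,6.28,90);q=w2px(c,[np.r_[p[:2],0]+[.014*np.cos(t),.014*np.sin(t),p[2]-.0616] for t in a]);print('bottom pred',(q.min(0)-[240,120])*2.8,(q.max(0)-[240,120])*2.8)
```

```text
[0.47460854 0.09158704 0.10942318] [9.72024281e-02 3.13929884e+00 1.77154790e-04] [0.19804297 1.36641168 0.39796601]
pocket rim/blk [[141. 211.]
 [162. 230.]
 [295. 215.]
 [292. 318.]]
bottom pred [169.00060229 252.37490916] [283.95679557 357.04432304]
```

View pics/w4.png

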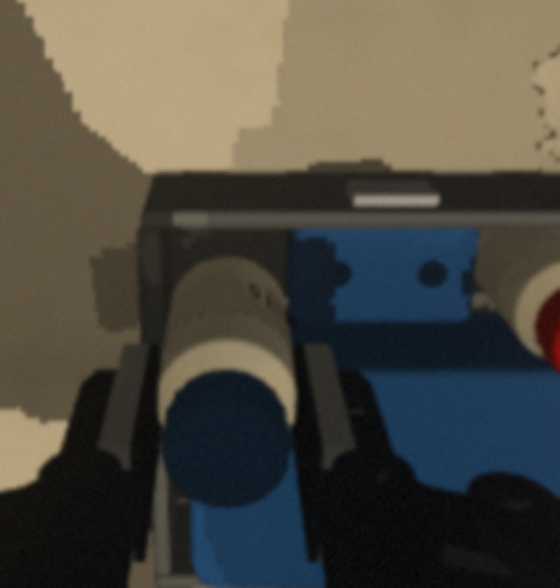

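The blue vial is over the right pocket: its bottom is at crop (169–284), with the block edge at column 290 and the rim corner at (141,211) as predicted. Inserting it now.

Call:
jog_arm --targets '[[[0,0.03,-0.3,0,0,0,1],[0,0.03,-0.6,0,0,0,1],[0,0.03,-0.85,0,0,0,1],[0,0.03,-1.05,0,0,0,1],[0,0.03,-1.05,0,0,0,1]]]'

```text
time: 12.2
position: [0.4736, 0.0931, 0.0761]
tcp_rot: [-0.095, -3.139, 0.001]
ft_force: [-0.7, -0.3, -0.5]
finger_gap: 0.0263
grip_force: 30.1
```

Call:
jog_arm --targets '[[[0,0,-0.15,0,0,0,1],[0,0,-0.28,0,0,0,1],[0,0,-0.36,0,0,0,1],[0,0,-0.36,0,0,0,1]]]'

```text
time: 12.6
position: [0.474, 0.0933, 0.066]
tcp_rot: [-0.095, -3.14, 0.0]
ft_force: [0.4, -0.0, -0.6]
finger_gap: 0.0263
grip_force: 30.2
```

Call:
jog_arm --targets '[[[0,0,0,0,0,0,-0.3],[0,0,0,0,0,0,-0.3],[0,0,0,0,0,0,-0.3],[0,0,0,0,0,0,-0.4],[0,0,0.8,0,0,0,-0.5],[0,0,2,0,0,0,-0.5],[0,0,3.5,0,0,0,-0.5],[0,0,5,0,0,0,-0.5]]]'

```text
time: 13.4
position: [0.4737, 0.0928, 0.2176]
tcp_rot: [-0.096, -3.139, 0.002]
ft_force: [1.3, 1.3, 0.6]
finger_gap: 0.0641
grip_force: 0.0
```

Call:
jog_arm --targets '[[[0,0,1.2,0,0,-1,-0.5],[0,0,2.3,0,0,-2,-0.5],[0,0,2.8,0,0,-3,-0.5],[0,0,2.8,0,0,-4,-0.5],[0,0,2.8,0,0,-5,-0.5],[0,0,2.8,0,0,-6,-0.5],[0,0,2.8,0,0,-6,-0.5]]]'

```text
time: 14.1
position: [0.474, 0.0933, 0.3003]
tcp_rot: [-1.368, -2.828, -0.0]
ft_force: [0.9, 0.3, -0.1]
finger_gap: 0.0639
grip_force: 0.0
```

Run:
```python
from h import *
c=snap('wrist','w5')
s=sensors.observe();print(s['position'],s['tcp_rot'],s['q'])
c=snap('top');f=c['frame'][:,:,::-1]
```

```text
[0.47397624 0.09335496 0.30022744] [-1.35968789e+00 -2.83195132e+00 -1.96790653e-04] [-1.03627831  0.05518727  0.75092157  2.00234487 -0.0424712   1.09927175
  0.4087405 ]
```

View pics/w5.png

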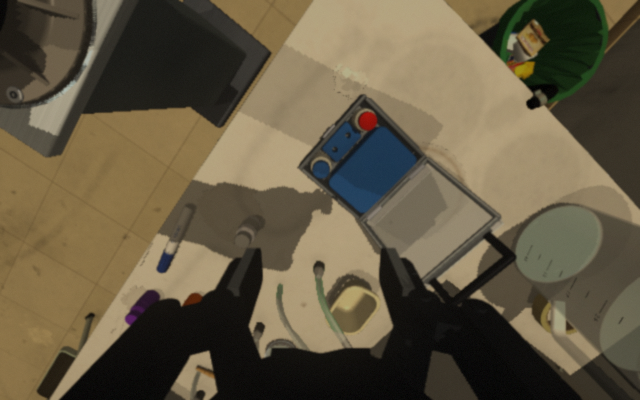

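Both vials stand in their corners: red at (367,120), blue at (320,166). The hood bar runs from (512,258) to about (460,300).

Run:
```python
from h import *
c=snap('wrist')
cp=[.51507,.13209,-.063]
print(px2w(c,[[512,256],[461,300]],.156))
M=casepts([[.157,.04,.156],[.157,-.04,.156],[-.059,.064,.038],[-.059,-.064,.038]],cp);print(M,w2px(c,M))
print(sensors.observe()['position'])
```

```text
[[0.67417177 0.16461892 0.156     ]
 [0.67378522 0.09358445 0.156     ]]
[[0.67427687 0.16212619 0.156     ]
 [0.6692402  0.0822849  0.156     ]
 [0.46021638 0.19967758 0.038     ]
 [0.45215771 0.07193151 0.038     ]] [[510.19097684 257.69374946]
 [450.64761844 304.49181535]
 [365.13838709  93.08865649]
 [297.53911801 167.41619285]]
[0.4740245  0.09331724 0.30019102]
```

Call:
jog_arm --targets '[[[1,0.2,0,0,0,-1,0],[2,0.4,0,0,0,-2,0],[3,0.5,0,0,0,-3,0],[4,0.6,0,0,0,-4,0],[5,0.8,0,0,0,-5,0],[6,0.96,0,0,0,-5.3,0],[6.5,0.96,0,0,0,-5.3,0],[6.5,0.96,0,0,0,-5.3,0]]]'

```text
time: 15.05
position: [0.6705, 0.122, 0.2991]
tcp_rot: [2.291, 2.148, -0.003]
ft_force: [-0.2, -0.6, -0.6]
finger_gap: 0.0425
grip_force: 0.0
```

Run:
```python
from h import *
c=snap('wrist');c=snap('wrist','w6')
s=sensors.observe();print(s['position'],s['tcp_rot'],s['q'],s['finger_gap'])
M=casepts([[.157,.04,.156],[.157,-.04,.156]],[.51507,.13209,-.063]);print(w2px(c,M))
```

```text
[0.66897024 0.12175018 0.29969475] [-2.29323042e+00 -2.14718370e+00  1.63267125e-03] [-0.84164975  0.51428235  0.83389933  1.57634281 -0.3962646   1.22953061
 -0.0032321 ] 0.04279361620024078
[[322.45780752 149.68291122]
 [322.34186876 229.9412973 ]]
```

View pics/w6.png

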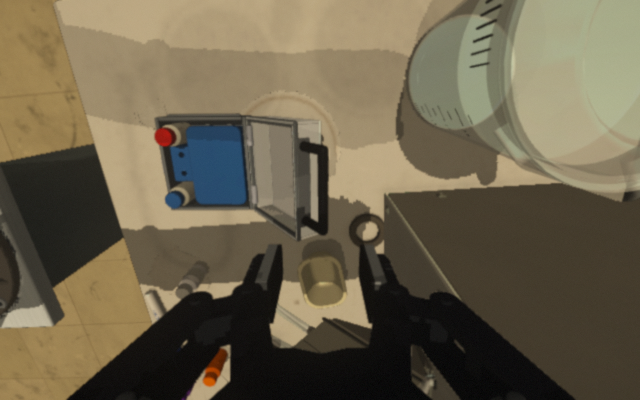

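The bar is at column 322, rows 143–232, exactly as predicted and centred between the fingers. I descend and grip.

Call:
jog_arm --targets '[[[0.08,0,-1,0,0,0,0],[0.08,0,-2,0,0,0,0],[0.08,0,-2.9,0,0,0,0],[0.08,0,-3.5,0,0,0,0],[0.08,0,-4,0,0,0,0],[0.08,0,-4.4,0,0,0,0],[0.08,0,-4.55,0,0,0,0],[0.08,0,-4.55,0,0,0,0]]]'

```text
time: 15.95
position: [0.6715, 0.1221, 0.1637]
tcp_rot: [-2.295, -2.145, 0.0]
ft_force: [0.3, 0.4, 0.7]
finger_gap: 0.0427
grip_force: 0.0
```

Call:
jog_arm --targets '[[[0,0,0,0,0,0,0.3],[0,0,0,0,0,0,0.5],[0,0,0,0,0,0,1],[0,0,0,0,0,0,1],[0,0,0,0,0,0,1],[0,0,0,0,0,0,1]]]' --newtons 40

```text
time: 16.55
position: [0.6716, 0.1222, 0.1644]
tcp_rot: [-2.295, -2.145, -0.001]
ft_force: [-2.3, 0.6, 5.3]
finger_gap: 0.0086
grip_force: 39.0
```

Run:
```python
import numpy as np
A=np.linspace(2.2,.785,25);f=153*np.cos(A)-10*np.sin(A);h=153*np.sin(A)+10*np.cos(A)
for k in range(3):
    i=8*k;print([[round(-.998*(f[j]-f[i])/30,2),round(.063*(f[j]-f[i])/30,2),round((h[j]-h[i])/30,2)] for j in range(i+1,i+9)])
```

```text
[[np.float64(-0.24), np.float64(0.01), np.float64(0.19)], [np.float64(-0.48), np.float64(0.03), np.float64(0.36)], [np.float64(-0.74), np.float64(0.05), np.float64(0.51)], [np.float64(-1.01), np.float64(0.06), np.float64(0.66)], [np.float64(-1.28), np.float64(0.08), np.float64(0.78)], [np.float64(-1.56), np.float64(0.1), np.float64(0.89)], [np.float64(-1.85), np.float64(0.12), np.float64(0.98)], [np.float64(-2.14), np.float64(0.13), np.float64(1.06)]]
[[np.float64(-0.3), np.float64(0.02), np.float64(0.06)], [np.float64(-0.59), np.float64(0.04), np.float64(0.1)], [np.float64(-0.89), np.float64(0.06), np.float64(0.12)], [np.float64(-1.19), np.float64(0.08), np.float64(0.13)], [np.float64(-1.49), np.float64(0.09), np.float64(0.11)], [np.float64(-1.79), np.float64(0.11), np.float64(0.08)], [np.float64(-2.09), np.float64(0.13), np.float64(0.03)], [np.float64(-2.38), np.float64(0.15), np.float64(-0.03)]]
[[np.float64(-0.29), np.float64(0.02), np.float64(-0.08)], [np.float64(-0.57), np.float64(0.04), np.float64(-0.18)], [np.float64(-0.85), np.float64(0.05), np.float64(-0.3)], [np.float64(-1.12), np.float64(0.07), np.float64(-0.43)], [np.float64(-1.38), np.float64(0.09), np.float64(-0.58)], [np.float64(-1.63), np.float64(0.1), np.float64(-0.74)], [np.float64(-1.88), np.float64(0.12), np.float64(-0.92)], [np.float64(-2.11), np.float64(0.13), np.float64(-1.11)]]
```

Call:
jog_arm --targets '[[[-0.24,0.01,0.19,0,0,0,1],[-0.48,0.03,0.36,0,0,0,1],[-0.74,0.05,0.51,0,0,0,1],[-1.01,0.06,0.66,0,0,0,1]]]'

```text
time: 16.95
position: [0.6414, 0.124, 0.1849]
tcp_rot: [2.294, 2.144, 0.003]
ft_force: [5.0, 1.6, 2.9]
finger_gap: 0.0087
grip_force: 39.1
```

Call:
jog_arm --targets '[[[-0.27,0.02,0.12,0,0,0,1],[-0.55,0.04,0.23,0,0,0,1],[-0.84,0.06,0.32,0,0,0,1],[-1.13,0.07,0.4,0,0,0,1]]]'

```text
time: 17.35
position: [0.6072, 0.1261, 0.1968]
tcp_rot: [2.295, 2.145, 0.003]
ft_force: [3.6, 1.2, 8.1]
finger_gap: 0.0082
grip_force: 41.5
```

Call:
jog_arm --targets '[[[-0.3,0.02,0.06,0,0,0,1],[-0.59,0.04,0.1,0,0,0,1],[-0.89,0.06,0.12,0,0,0,1],[-1.19,0.08,0.13,0,0,0,1],[-1.49,0.09,0.11,0,0,0,1],[-1.79,0.11,0.08,0,0,0,1],[-2.09,0.13,0.03,0,0,0,1],[-2.38,0.15,-0.03,0,0,0,1]]]'

```text
time: 18.15
position: [0.5349, 0.1306, 0.1944]
tcp_rot: [-2.295, -2.145, 0.001]
ft_force: [0.3, -0.4, 4.0]
finger_gap: 0.0081
grip_force: 41.9
```

Call:
jog_arm --targets '[[[-0.29,0.02,-0.08,0,0,0,1],[-0.57,0.04,-0.18,0,0,0,1],[-0.85,0.05,-0.3,0,0,0,1],[-1.12,0.07,-0.43,0,0,0,1]]]'

```text
time: 18.55
position: [0.5013, 0.1326, 0.1815]
tcp_rot: [-2.295, -2.145, 0.001]
ft_force: [1.0, 0.1, 1.6]
finger_gap: 0.0082
grip_force: 41.6
```

Call:
jog_arm --targets '[[[-0.26,0.02,-0.15,0,0,0,1],[-0.51,0.03,-0.31,0,0,0,1],[-0.76,0.05,-0.49,0,0,0,1],[-0.99,0.06,-0.68,0,0,0,1],[-0.99,0.06,-0.68,0,0,0,1],[-0.99,0.06,-0.68,0,0,0,1]]]'

```text
time: 19.15
position: [0.4722, 0.1344, 0.1612]
tcp_rot: [-2.295, -2.145, 0.001]
ft_force: [-1.3, -0.2, 2.2]
finger_gap: 0.008
grip_force: 41.7
```

Run:
```python
from h import *
c=snap('scene','s7');t=snap('top','t7')
s=sensors.observe();p=s['position'];print(p,s['tcp_rot'],s['ft_force'],s['finger_gap'],s['grip_force'])
H=np.array([.57395,.12838,.038]);d=p-H;fw=-d[0]*.998+d[1]*.063
for off in(.006,.0085):
    print('angle',np.arctan2(d[2]-off,fw)-.0653,'radius',np.hypot(d[2]-off,fw))
f=s['position']
h=cv2.cvtColor(t['frame'],cv2.COLOR_RGB2HSV).astype(int)
```

```text
[0.47252554 0.13443226 0.16139953] [-2.29487247e+00 -2.14482038e+00  6.86056705e-04] [-2.67820609  0.84821001  3.82784437] 0.008332607068549578 41.8142294883728
angle 0.7921033898925091 radius 0.1552604220055158
angle 0.7814367336905128 radius 0.15337878274358582
```

```bash
python3 -c "
from h import *
print(ctrl.sign_off())"
```

```text
the job is handed in; nothing more can be done
None
```

I packed the red vial upright in the left front pocket and the blue one in the right, then swung the hood forward and handed the job in with the gripper still holding it at about 45° (0.78–0.79 rad, worked out from the arm's measured position); my picture limit was used up, so I did not check the final hood pose by camera.

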